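# Set the stamping gauge against its knobbed stop

## Task

Set up the foil-stamping lay gauge: press down the black brake pad in the middle of the sliding carriage and, keeping it pressed, push the carriage along its rail until it rests against the clamp stop that has the tall round knob on top (not the plain stop). Then let the pad spring up. Never force the carriage along while its brake pad is up, and leave everything else on the bench where it is: nothing here needs gripping or lifting.

Things in the scene. Friction and masses are not known exactly. Their poses are not given: they have to be found in the camera images.
- rail: Aluminium rail, 460 mm long, 60 wide, 16 high, fixed to the bench, its long direction along its own y; origin at the centre of its underside on the bench. On its -x side lies a fixed plywood bed (340 along y, reaching to 155 mm from the rail's centre line, 6 high). The rail stays where it is but stands differently each time (turned up to about 0.4 rad).
- carriage (a joint): Position of the carriage along the rail in m: 0 with its middle at the rail's middle, growing towards the rail's own +y, range -0.17 to 0.17 (the stops end it earlier). With the pad up a friction brake holds the carriage against pushes of up to 12 to 18 N; with the pad down it slides with about 1 N. It cannot leave the rail.
- carriage_mid (a point): Middle of the carriage's underside, 17 mm above the bench, on the rail's centre line. The carriage is an aluminium saddle, 84 mm along the rail and 66 across: two upright end cheeks, each 15 mm thick along the rail, 66 wide and rising to 47 mm above the bench, with a 54 mm gap between them that is open at both sides and on top and holds the pad. A thin steel blade sticks out 80 mm from the centre line towards the rail's -x, close over the bed. Same axes as the rail.
- pad_top (a point): Centre of the upper face of the black brake pad, between the cheeks, level, 37 mm above the bench when up (10 mm below the top of the cheeks). The pad is 50 mm along the rail and 46 across. A fingertip may push against a cheek while it presses the pad.
- pad (a joint): How far the brake pad is pressed down in m: 0 up, 0.005 at its bottom. Spring: about 12 N starts it moving and 14 N holds it fully down; the brake is free from about 0.001 on; press it 0.003 or more to be safe. It springs up by itself and the brake holds again.
- knob_stop_mid (a point): The stop to go to: a fixed aluminium clamp block across the rail, 20 mm along the rail, 70 across, its top 42 mm above the bench, with a round steel knob (32 mm diameter) on top that reaches to 70 mm above the bench. The point is the middle of its underside, 16 mm above the bench on the rail's centre line. It can be at either end of the rail. With the carriage resting against it, this point and carriage_mid are 52 mm apart.
- plain_stop_mid (a point): The other stop: the same block without knob, its top 42 mm above the bench (small flat screw heads only), at the other end of the rail. The point is the middle of its underside.
- foil_roll_mid (a point): Bystander: standing copper foil roll, 40 mm diameter, 55 high; its centre.
- type_holder_mid (a point): Bystander: brass type holder with black handle lying on the bench, about 145 x 25 x 22 mm, long along its y; the point lies 15 mm from its middle, half-way up.
- pen_block_mid (a point): Bystander: dark wooden cube, 45 mm, with a pen standing in it that reaches 140 mm above the bench; the cube's centre.
- tag_blank_mid (a point): Bystander: flat brass tag, 70 x 35 x 5 mm, lying on the bed out of the blade's way; its centre.
- mug_mid (a point): Bystander: white mug, 76 mm diameter, 90 high; its centre.
- jar_mid (a point): Bystander: amber jar with black lid, 56 mm diameter, 70 high; its centre.
- mallet_grip (a point): Bystander: hammer, 240 mm, lying on the bench at the robot's right; the point lies on its handle.

How it is judged:
On the way, in this order (a step that is already met when the one before it is completed fails the run):
1. the brake pad is pressed down while the carriage is still away from the stop (value of joint pad above 0.002 m and not (horizontal distance between carriage_mid and knob_stop_mid below 0.055 m)), for 0.1 s.
2. the carriage reaches the knobbed stop with the pad still pressed (value of joint pad above 0.001 m and horizontal distance between carriage_mid and knob_stop_mid below 0.055 m), for 0.05 s.
At the end, for the whole second after the job is handed in: The carriage rests against the knobbed stop (the two midpoints within 55 mm of each other, 52 being contact: a gap under 3 mm), at rest, and the brake pad is up (less than 1 mm pressed) (horizontal distance between carriage_mid and knob_stop_mid below 0.055 m and value of joint pad below 0.001 m and velocity of joint carriage between -0.01 and 0.01 m/s); the robot touches nothing.
It fails at once if the carriage is forced along (faster than 6 mm/s) with its brake pad up (value of joint pad below 0.0005 m and (velocity of joint carriage above 0.006 m/s or velocity of joint carriage below -0.006 m/s)).
It fails at once if a bystander is moved by more than 20 mm, carried or lifted (distance of any of foil_roll_mid, type_holder_mid, pen_block_mid, tag_blank_mid, mug_mid, jar_mid, mallet_grip from where it was at the start of the episode above 0.02 m).
It also fails if it takes over 42 s, if anything falls off the work surface, if the arm or the gripper's body presses on something with over 40 N, if the wrist force passes 120 N, or if a joint passes its speed limit or range.

## Robot

A 6-joint arm with a two-finger parallel gripper is mounted at the origin on the work surface. World frame = base frame: x ahead of the robot, y to its left, z up, the work surface at z = 0. Lengths are in m, angles in rad, forces in N, time in s.
With the tool pointing down it reaches from about 0.35 to 0.775 m from the base axis. Payload 7.3 kg.
Tool frame: the origin (TCP) lies at the very end of the fingers, on their centre line; the grasp point (between the pads) lies 19 mm behind it; z points along the fingers, y is the line along which they close (so a half turn about z gives the same grasp; the last joint's range is limited). The gripper opens to 92 mm and grips with 3 to 60 N. Pads are 19 mm wide; open, the fingers measure 130 mm over their backs; the gripper's body (75 mm by 190 mm) begins 47 mm behind the grasp point.
Start: joints at [1.178, 0.342, 1.524, -0, 1.275, -0.146], TCP at [0.128, 0.509, 0.227] pointing down, gripper open.
Joint ranges: [-2.53, 2.53], [-0.77, 2.02], [0.04, 2.7], [-1, 4.14], [0.28, 2.66], [-3.11, 3.11]. Speed limits (rad/s): [2.57, 2.57, 3.14, 3.14, 3.14, 3.14].

## Interface

Orientations are given as [roll, pitch, yaw] about the fixed x, y, z axes, in that order (R = Rz(yaw) Ry(pitch) Rx(roll)).
In Python, from cell import * gives the robot as it stands.
- The arm moves only by the tool step_arm, never from a script. Its argument "commands" is a list of rows, each a list of 7 numbers: the opening, from 0 (shut) to 1 (fully open), then the shift along the world's x, y, z in cm, then the turn, a rotation vector about the world's x, y, z in rad. A call has 1 to 5 rows; each row is the pose to reach, as a shift and turn from the pose commanded when the call began; what a row does not reach only later rows make up. A row lasts 1/12 s, in which the tool goes at most 41.7 mm and 7.16 degrees, less where a joint would pass 70% of its speed; a pose out of reach is approached as far as the arm can. A call with a gripper value outside its range is refused whole. The fingers move at their own pace and stop on an object; "grip_force" is the grip in N (left out, the last holds). Time passes only in rows, so rows that repeat a pose let the fingers close. It gives the time, the measured TCP pose, the force, the opening and the grip force at its end, in the units of the state.
- observe(): the state, without advancing time (a new reading comes with each control period).
- read_camera(name): name is "scene" or "top"; returns the picture (420x560x3 uint8, red, green, blue); there is no depth.
- camera_model(name): a dict with "vfov" (degrees; the focal length in pixels is half the picture's height over the tangent of half this angle, whatever the lens; pixels are square), "cx", "cy" (the principal point, pixels), "world_to_cam" (4x4, takes a point from world to camera coordinates). Camera axes: x right, y up, looking along -z (the intrinsics and any distortion apply to the point x, -y, -z); pixel columns grow to the right and rows downward; lengths in m; the calibration is good to about 2 mm. A picture is of the moment at which its call begins. camera_model takes no time and is no camera call.
- hand_in(): hands the job in; it is judged then, once.
The state is a dict: "time": time; "qpos": joint angles; "qvel": joint speeds; "joint_efforts": joint torques, N m; "tool_pos": TCP position; "tool_rot": TCP orientation; "contact_force": force on the tool from outside, world axes, zero at the start; "torque": the same for the moment, N m; "opening": finger opening in m; "grip_force": force on a finger pad.
Only numpy, scipy, OpenCV 4.12 (cv2) and the standard library are available. Lean on these libraries where they do the work, as an engineer would, in place of code of your own. Each camera call takes 0.05 s, during which the arm holds its last target. There are 200 camera calls.

## Working session

There is one attempt and no reset: what is moved stays moved. The work goes in short steps, Python scripts to look and compute and a tool call to move; the robot and the scene stay as the last step left them, time stands still between calls to the robot, and variables do not carry over. Pictures are saved under pics/ and viewed, at most 10 in all, crops included, and the job is handed in when it is done.

Besides the shell and the picture viewer there is one more tool, called after "Call:" as a command line: name --pt "numbers of a row" for each row, then --argument value for the rest. step_arm: Moves the arm, as the interface text tells. Its arguments: {"type":"object","properties":{"commands":{"type":"array"},"grip_force":{"type":"number"}},"required":["commands"]}

```bash
mkdir -p pics; cat > h.py <<'E'
from cell import *
import numpy as np, cv2
def snap(n,f,crop=None,s=1):
    im=read_camera(n)[:,:,::-1]
    if crop: im=im[crop[1]:crop[3],crop[0]:crop[2]]
    cv2.imwrite('pics/'+f,cv2.resize(im,None,fx=s,fy=s,interpolation=cv2.INTER_CUBIC))
def cam(n):
    m=camera_model(n); f=210/np.tan(np.radians(m['vfov'])/2); return m,f
def ray(n,u,v,z):
    m,f=cam(n); T=np.array(m['world_to_cam']); R=T[:3,:3]; c=-R.T@T[:3,3]
    d=R.T@np.array([(u-m['cx'])/f,-(v-m['cy'])/f,-1]); return c+d*(z-c[2])/d[2]
def proj(n,p):
    m,f=cam(n); T=np.array(m['world_to_cam']); q=T[:3,:3]@np.array(p)+T[:3,3]
    return m['cx']+f*q[0]/-q[2], m['cy']-f*q[1]/-q[2]
E
python3 - <<'E'
from h import *
snap('top','a.png',None,1.4); snap('scene','b.png',None,1.4)
for n in('top','scene'):print(camera_model(n))
E
```

```text
{'vfov': 51.042183834405826, 'cx': 283.9804650930635, 'cy': 212.8043980363448, 'world_to_cam': array([[ 0.00405221, -0.99998105, -0.00463376, -0.02318537],
       [ 0.97180354,  0.00284548,  0.23577486, -0.56172099],
       [-0.23575721, -0.00545851,  0.97179666, -1.18478184],
       [ 0.        ,  0.        ,  0.        ,  1.        ]])}
{'vfov': 43.03498098616039, 'cx': 280.00966829220835, 'cy': 214.58470574419843, 'world_to_cam': array([[-1.63610204e-01,  9.86524858e-01,  6.36378598e-04,
         1.29613776e-01],
       [-7.72997074e-01, -1.28598435e-01,  6.21239057e-01,
         3.73186302e-01],
       [ 6.12949610e-01,  1.01149130e-01,  7.83620845e-01,
        -1.74479504e+00],
       [ 0.00000000e+00,  0.00000000e+00,  0.00000000e+00,
         1.00000000e+00]])}
```

View pics/a.png

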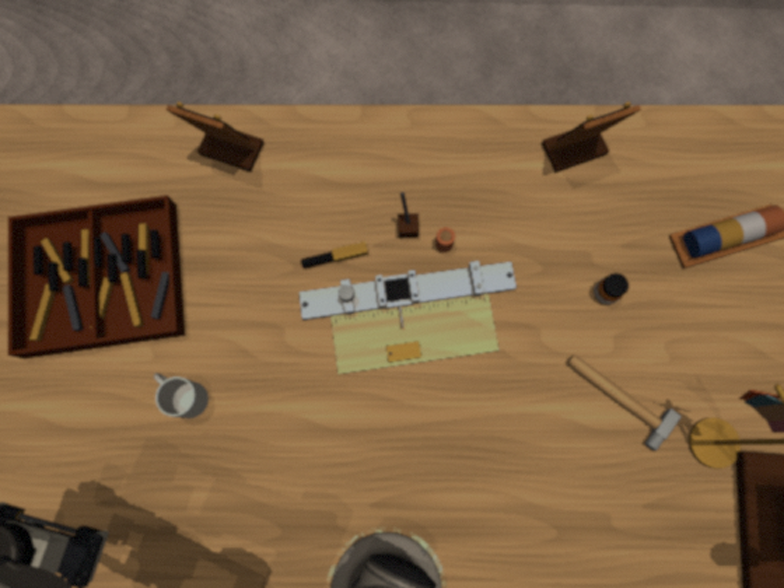

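View pics/b.png

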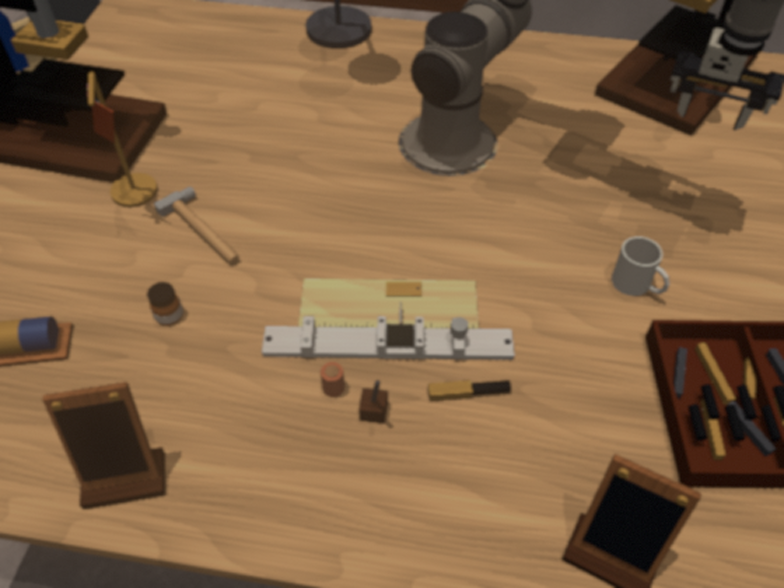

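The top picture shows the pad at about (398,289), the knobbed stop at (346,295) on the left (+y), and the plain stop at (478,277). The scene view agrees: pad (400,336), knob on the image right at (459,330). All pixels are at 1.4x scale.

```bash
python3 - <<'E'
from h import *
for k in camera_model('top'): print(k,end=' ')
P=lambda n,u,v,z:ray(n,u/1.4,v/1.4,z).round(4)
print('pad',P('top',398,289,.037),P('scene',400,336,.037))
print('knob',P('top',346,292,.07),P('scene',459,326,.07))
print('railend L',P('top',301,305,.016),P('scene',513,344,.016))
print('railend R',P('top',515,277,.016),P('scene',264,341,.016))
print('plain',P('top',478,277,.042),P('scene',308,333,.042))
print('pen',P('top',408,225,.03),'foil',P('top',446,238,.05))
s=observe();print(s['tool_pos'],s['tool_rot'],s['time'],s['opening'])
snap('top','c.png',(200,170,380,250),4.4)
E
```

```text
vfov cx cy world_to_cam pad [ 0.5883 -0.0219  0.037 ] [ 0.5988 -0.0174  0.037 ]
knob [0.5732 0.0837 0.07  ] [0.5835 0.0859 0.07  ]
railend L [0.5582 0.1832 0.016 ] [0.5677 0.1873 0.016 ]
railend R [ 0.6209 -0.2713  0.016 ] [ 0.636  -0.2642  0.016 ]
plain [ 0.6134 -0.1891  0.042 ] [ 0.623  -0.1821  0.042 ]
pen [ 0.7327 -0.0428  0.03  ] foil [ 0.6964 -0.1228  0.05  ]
[0.12810451 0.5087414  0.22612383] [-3.14018829e+00 -1.91129576e-04  2.89480446e+00] 0.1 0.09151735535621963
```

View pics/c.png

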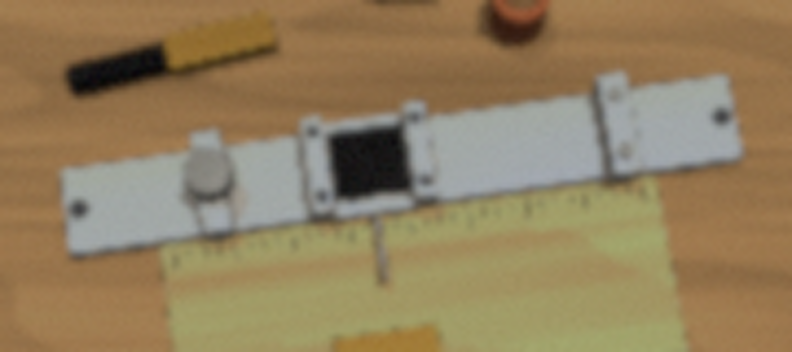

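The crop gives the pad centre at (284,207) in full-resolution pixels, with the rail turned about 0.14 rad. The two cameras differ by about 1 cm, so I'll go above the pad with the fingers shut and check their position relative to it.

Call:
step_arm --pt "0 2.3 -2.65 0 0 0 -0.06" --pt "0 4.6 -5.3 0 0 0 -0.12" --pt "0 6.9 -7.95 0 0 0 -0.18" --pt "0 9.2 -10.6 0 0 0 -0.24" --pt "0 11.5 -13.25 0 0 0 -0.296" --grip_force 10

```text
time: 0.57
tool_pos: [0.2438, 0.3752, 0.2265]
tool_rot: [-3.141, -0.0, 2.596]
contact_force: [1.1, -0.4, 0.5]
opening: 0.0632
grip_force: 0.0
```

Call:
step_arm --pt "0 2.3 -2.65 0 0 0 -0.06" --pt "0 4.6 -5.3 0 0 0 -0.12" --pt "0 6.9 -7.95 0 0 0 -0.18" --pt "0 9.2 -10.6 0 0 0 -0.24" --pt "0 11.5 -13.25 0 0 0 -0.296"

```text
time: 0.98
tool_pos: [0.3589, 0.2426, 0.2267]
tool_rot: [3.142, -0.0, 2.3]
contact_force: [-0.3, 0.1, -0.1]
opening: 0.03
grip_force: 0.0
```

Call:
step_arm --pt "0 2.3 -2.65 0 0 0 -0.06" --pt "0 4.6 -5.3 0 0 0 -0.12" --pt "0 6.9 -7.95 0 0 0 -0.18" --pt "0 9.2 -10.6 0 0 0 -0.24" --pt "0 11.5 -13.25 0 0 0 -0.296"

```text
time: 1.4
tool_pos: [0.474, 0.11, 0.2266]
tool_rot: [-3.141, -0.0, 2.004]
contact_force: [0.6, 0.7, 0.6]
opening: 0.0011
grip_force: 0.0
```

Call:
step_arm --pt "0 2.3 -2.65 0 0 0 -0.06" --pt "0 4.6 -5.3 0 0 0 -0.12" --pt "0 6.9 -7.95 0 0 0 -0.18" --pt "0 9.2 -10.6 0 0 0 -0.24" --pt "0 11.5 -13.25 0 0 0 -0.296"

```text
time: 1.82
tool_pos: [0.589, -0.0224, 0.2264]
tool_rot: [-3.141, -0.0, 1.708]
contact_force: [0.8, 0.4, -0.1]
opening: 0.0003
grip_force: 0.0
```

Call:
step_arm --pt "0 0 0 -4 0 0 0" --pt "0 0 0 -8 0 0 0" --pt "0 0 0 -12 0 0 0" --pt "0 0 0 -12 0 0 0" --pt "0 0 0 -12 0 0 0"

```text
time: 2.23
tool_pos: [0.587, -0.0207, 0.1053]
tool_rot: [-3.137, -0.002, 1.711]
contact_force: [0.8, -0.4, 0.3]
opening: 0.0006
grip_force: 0.0
```

```bash
python3 - <<'E'
from h import *
s=observe();print(s['tool_pos'],s['tool_rot'],s['contact_force'],s['opening'],s['time'])
print(proj('scene',s['tool_pos']),proj('top',s['tool_pos']))
snap('scene','d.png',(180,170,400,300),3.6)
snap('top','e.png',(200,150,380,270),4.4)
E
```

```text
[ 0.58699484 -0.02072122  0.10531352] [-3.13685324e+00 -1.51092629e-03  1.71073669e+00] [ 0.83761948 -0.36078057  0.25806057] 0.0006155868744644165 2.2333
(np.float64(285.3992563994067), np.float64(219.67581445506508)) (np.float64(283.7736666334477), np.float64(200.73557259490838))
```

View pics/d.png

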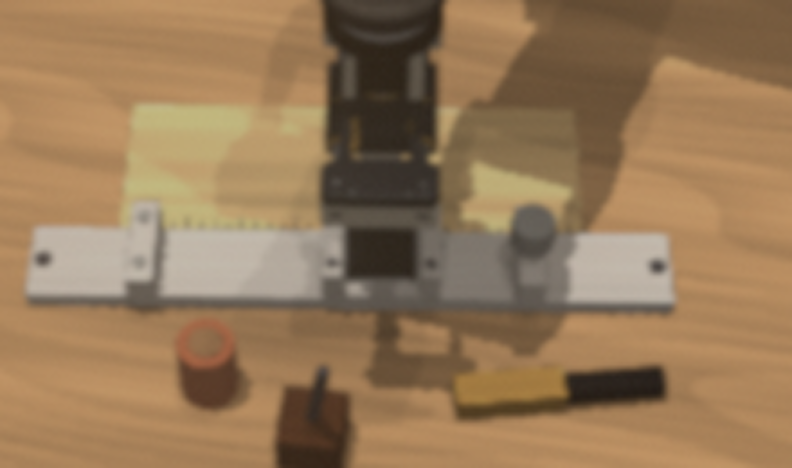

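View pics/e.png

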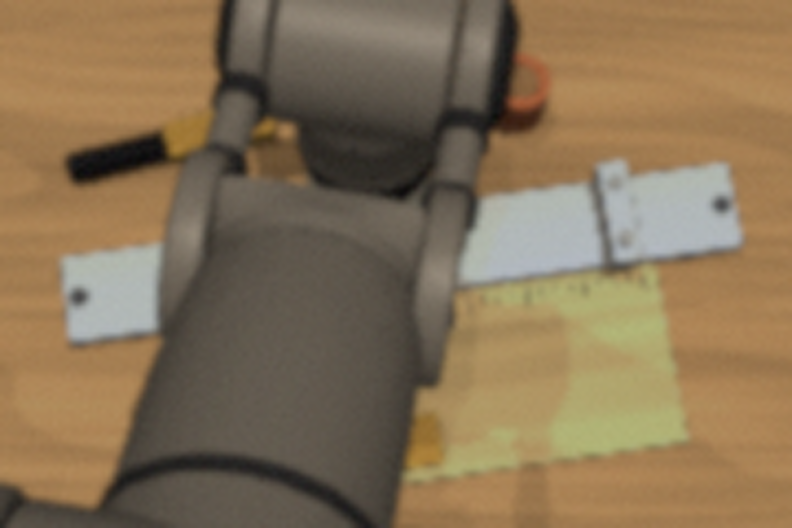

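The scene crop shows the gripper directly over the dark pad (380,252), with its body hiding the fingertips. Clearance along the rail is 17 mm, so the estimate is good enough. I'll go down.

Call:
step_arm --pt "0 0.5 0 -2 0 0 0" --pt "0 0.5 0 -4 0 0 0" --pt "0 0.5 0 -5.5 0 0 0" --pt "0 0.5 0 -6 0 0 0" --pt "0 0.5 0 -6 0 0 0"

```text
time: 2.75
tool_pos: [0.594, -0.0208, 0.0481]
tool_rot: [3.14, 0.001, 1.711]
contact_force: [0.5, 0.5, 0.5]
opening: 0.0004
grip_force: 0.0
```

Call:
step_arm --pt "0 0 0 -0.3 0 0 0" --pt "0 0 0 -0.5 0 0 0" --pt "0 0 0 -0.7 0 0 0" --pt "0 0 0 -0.9 0 0 0" --pt "0 0 0 -0.9 0 0 0"

```text
time: 3.17
tool_pos: [0.5933, -0.0209, 0.0378]
tool_rot: [3.141, 0.0, 1.711]
contact_force: [-0.6, 1.0, -0.2]
opening: 0.0003
grip_force: 0.0
```

Call:
step_arm --pt "0 0 0 -0.1 0 0 0" --pt "0 0 0 -0.2 0 0 0" --pt "0 0 0 -0.3 0 0 0" --pt "0 0 0 -0.4 0 0 0" --pt "0 0 0 -0.4 0 0 0"

```text
time: 3.58
tool_pos: [0.5935, -0.0209, 0.0353]
tool_rot: [3.141, 0.0, 1.711]
contact_force: [-5.3, 1.0, 13.2]
opening: 0.0003
grip_force: 6.4
```

Call:
step_arm --pt "0 0 0 -0.1 0 0 0" --pt "0 0 0 -0.2 0 0 0" --pt "0 0 0 -0.3 0 0 0" --pt "0 0 0 -0.3 0 0 0" --pt "0 0 0 -0.3 0 0 0"

```text
time: 4.0
tool_pos: [0.5935, -0.021, 0.0326]
tool_rot: [3.14, 0.001, 1.711]
contact_force: [-4.4, 0.2, 14.4]
opening: 0.0004
grip_force: 6.9
```

Call:
step_arm --pt "0 0 0.1 -0.1 0 0 0" --pt "0 -0.05 0.4 -0.1 0 0 0" --pt "0 -0.1 0.8 -0.1 0 0 0" --pt "0 -0.17 1.2 -0.1 0 0 0" --pt "0 -0.22 1.6 -0.1 0 0 0"

```text
time: 4.42
tool_pos: [0.5912, -0.0054, 0.0321]
tool_rot: [3.14, 0.001, 1.711]
contact_force: [-6.4, -2.1, 17.3]
opening: 0.0006
grip_force: 8.5
```

Call:
step_arm --pt "0 -0.06 0.4 0 0 0 0" --pt "0 -0.11 0.8 0 0 0 0" --pt "0 -0.17 1.2 0 0 0 0" --pt "0 -0.22 1.6 0 0 0 0" --pt "0 -0.28 2.0 0 0 0 0"

```text
time: 4.83
tool_pos: [0.5882, 0.0147, 0.032]
tool_rot: [3.141, 0.001, 1.711]
contact_force: [-7.0, -2.3, 17.3]
opening: 0.0006
grip_force: 8.8
```

```bash
python3 - <<'E'
from h import *
s=observe();print(s['tool_pos'],s['contact_force'],s['time'])
snap('scene','f.png',(180,170,400,300),3.6)
E
```

```text
[0.58816506 0.01465434 0.03204496] [-6.98254126 -2.32717266 17.34856091] 4.8333
```

View pics/f.png

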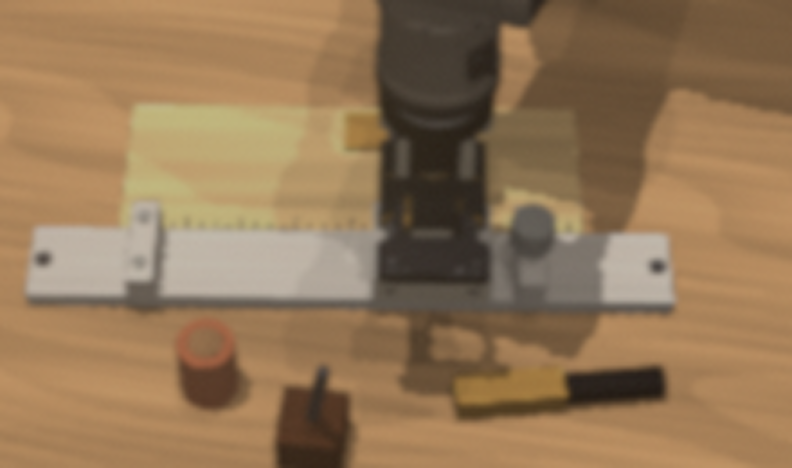

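The carriage follows the fingers: its right edge is near column 488, and the stop's face is near 513, about 18 mm further on.

Call:
step_arm --pt "0 -0.05 0.4 0 0 0 0" --pt "0 -0.1 0.7 0 0 0 0" --pt "0 -0.14 1.0 0 0 0 0" --pt "0 -0.17 1.2 0 0 0 0" --pt "0 -0.2 1.4 0 0 0 0"

```text
time: 5.3
tool_pos: [0.5861, 0.0287, 0.0321]
tool_rot: [3.141, 0.001, 1.711]
contact_force: [-8.2, -3.5, 18.0]
opening: 0.0006
grip_force: 9.0
```

Call:
step_arm --pt "0 -0.02 0.15 0 0 0 0" --pt "0 -0.04 0.3 0 0 0 0" --pt "0 -0.06 0.45 0 0 0 0" --pt "0 -0.08 0.6 0 0 0 0" --pt "0 -0.08 0.6 0 0 0 0"

```text
time: 5.72
tool_pos: [0.5861, 0.033, 0.0321]
tool_rot: [3.14, 0.004, 1.711]
contact_force: [-4.7, -7.9, 16.5]
opening: 0.0005
grip_force: 8.0
```

Call:
step_arm --pt "0 -0.02 0.15 0 0 0 0" --pt "0 -0.04 0.3 0 0 0 0" --pt "0 -0.06 0.4 0 0 0 0" --pt "0 -0.06 0.4 0 0 0 0" --pt "0 -0.06 0.4 0 0 0 0"

```text
time: 6.13
tool_pos: [0.5869, 0.0367, 0.0323]
tool_rot: [3.137, 0.004, 1.711]
contact_force: [-1.1, -10.3, 14.0]
opening: 0.0006
grip_force: 6.9
```

```bash
python3 - <<'E'
from h import *
snap('scene','g.png',(180,170,400,300),3.6)
E
```

```text
(no output)
```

View pics/g.png

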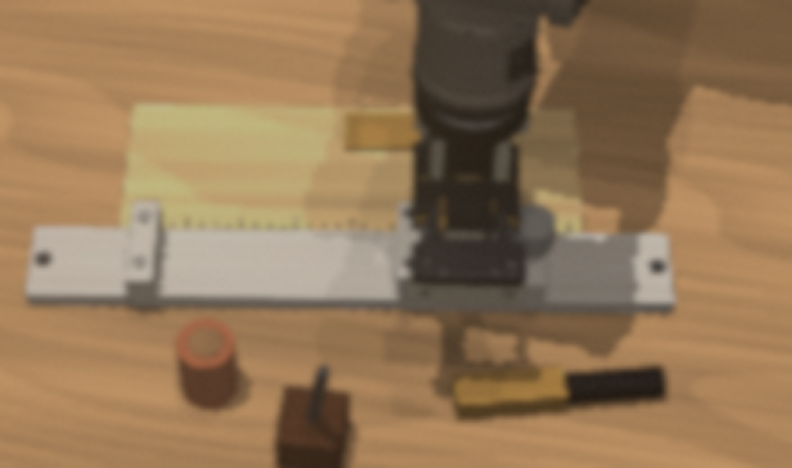

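The carriage's left edge is now near column 400, its right end is against the stop, and the fingers have slid forward on the pad. The side force of 10 N shows contact, so I'll lift straight up.

Call:
step_arm --pt "0 0 0 0.3 0 0 0" --pt "0 0 0 0.7 0 0 0" --pt "0 0 0 1.2 0 0 0" --pt "0 0 0 2.5 0 0 0" --pt "0 0 0 5 0 0 0"

```text
time: 6.6
tool_pos: [0.5828, 0.0394, 0.0777]
tool_rot: [-3.136, -0.002, 1.711]
contact_force: [-0.2, 0.3, 0.1]
opening: 0.0003
grip_force: 0.0
```

Call:
step_arm --pt "0 0 0 4 0 0 0" --pt "0 0 0 8 0 0 0" --pt "0 -4 0 10 0 0 0" --pt "0 -8 0 10 0 0 0" --pt "0 -12 0 10 0 0 0"

```text
time: 7.02
tool_pos: [0.4641, 0.0393, 0.1809]
tool_rot: [3.139, 0.0, 1.711]
contact_force: [-1.1, 1.0, 0.6]
opening: 0.0005
grip_force: 0.0
```

```bash
python3 - <<'E'
from h import *
s=observe();print(s['tool_pos'],s['contact_force'],s['time'])
snap('scene','i.png',(180,170,400,300),3.6)
E
```

```text
[0.46407783 0.03934573 0.18090481] [-1.05648143  1.0337821   0.64771772] 7.0167
```

View pics/i.png

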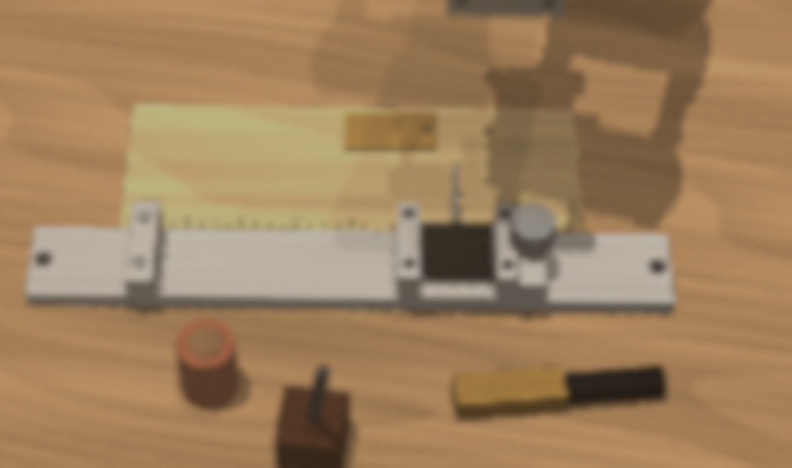

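The carriage's right cheek (508) sits against the knobbed stop (533), the pad is up, and the bystanders are where they were.

```bash
python3 -c "
from cell import *
print(hand_in())"
```

```text
the job is handed in; nothing more can be done
None
```

I pressed the brake pad, slid the carriage against the knobbed stop and let the pad spring up; the last picture shows it resting there with no bystander moved, and I handed the job in at about 7 s (no verdict was returned).

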